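# Pin the drawbar into the hitch bracket

## Robot

A 7-joint arm with a two-finger parallel gripper is mounted at the origin on the work surface. World frame = base frame: x ahead of the robot, y to its left, z up, the work surface at z = 0. Lengths are in m, angles in rad, forces in N, time in s.
With the tool pointing down it reaches from about 0.4 to 0.875 m from the base axis. Payload 6.5 kg.
Tool frame: the origin (TCP) lies at the very end of the fingers, on their centre line; the grasp point (between the pads) lies 19 mm behind it; z points along the fingers, y is the direction in which the jaws open and shut (so a half turn about z gives the same grasp; the last joint's range is limited). The gripper opens to 88 mm and grips with 3 to 60 N. Pads are 18 mm wide; open, the fingers measure 123 mm over their backs; the gripper's body (75 mm by 187 mm) begins 45 mm behind the grasp point.
Start: joints at [-1.391, 0.536, -0.004, 1.538, 0.003, 1.067, -0.071], TCP at [0.158, 0.63, 0.239] pointing down, gripper open.
Joint ranges: [-2.7, 2.7], [-0.37, 2.16], [-1.27, 1.26], [0.24, 2.4], [-1.31, 4.45], [0.19, 1.91], [-2.76, 2.76]. Speed limits (rad/s): [2.39, 2.39, 3.14, 3.14, 3.14, 3.14, 3.14].

## Interface

Orientations are given as a unit quaternion [x, y, z, w].
In Python, from workcell import bot gives the robot as it stands. The module is installed in compiled form; this text tells all that it offers.
- The arm moves only by the tool jog_arm, never from a script. Its argument "motion" is a list of rows, each a list of 3 entries, a list of its own where there are three numbers: the shift along the tool's x, y, z in cm, then the turn about the tool's z in degrees, then the opening in per cent of the stroke, from 0 (shut) to 100 (fully open). A call has 1 to 10 rows; each row is the pose to reach, as a shift and turn from the pose commanded when the call began, along the tool's axes at that moment; what a row does not reach only later rows make up. A row lasts 1/8 s, in which the tool goes at most 62.5 mm and 10.7 degrees, less where a joint would pass 70% of its speed; a pose out of reach is approached as far as the arm can. A call with a gripper value outside its range is refused whole. The fingers move at their own pace and stop on an object; "grip_force" is the grip in N (left out, the last holds). Time passes only in rows, so rows that repeat a pose let the fingers close. It gives the time, the measured TCP pose, the force and the opening at its end, in the units of the state.
- bot.state(): the state, without advancing time (a new reading comes with each control period).
- bot.grab_frame(name): name is "scene" or "top" or "wrist"; returns a dict with "color" (480x640x3 uint8, red, green, blue), "camera_matrix" (3x3 intrinsics, pixels), "R" (3x3) and "t" (3): a world point X has camera coordinates R X + t; the wrist camera has in their place "T_tool_cam" (4x4, takes a point from camera to tool coordinates, whose origin is the TCP and whose axes are the flange's). Camera axes: x right, y down, z forward; pixel columns grow to the right and rows downward; lengths in m; the calibration is good to about 2 mm. A picture is of the moment at which its call begins: read the wrist's pose just before it. There is no depth.
- bot.sign_off(): hands the job in, once; it reports no verdict.
The state is a dict: "time_s": time; "q": joint angles; "dq": joint speeds; "joint_efforts": joint torques, N m; "eef_pos": TCP position; "orientation": TCP orientation; "contact_force": force on the tool from outside, world axes, zero at the start; "moment": the same for the moment, N m; "finger_gap": finger opening in m.
Only numpy, scipy, OpenCV 4.12 (cv2) and the standard library are available. Lean on these libraries where they do the work, as an engineer would, in place of code of your own. Each camera call takes 0.05 s, during which the arm holds its last target.

## Task

Slide the flat steel drawbar, hole end first, into the slot of the hitch bracket until it meets the stop at the back; the pin holes are then still a few millimetres out of line. Then take the tapered drift from its wooden stand and push it down through the holes until its collar sits flat on the bracket, so that it draws the holes into line, and leave it there. Do not disturb the jar, the bottle or the wrench.

Things in the scene. Friction and masses are not known exactly. Their poses are not given: they have to be found in the camera images.
- bracket: Grey-painted steel hitch bracket fixed to the bench, 145 x 142 mm, 74 mm high. Origin on the bench under the axis of its upright pin hole; z up. A level slot opens to its own -x: floor 50 mm above the bench, 10.5 mm high, 53 mm wide (centred on y = 0), from x = -40 mm (mouth) to a rigid stop at x = +40 mm. Top plate 90 mm wide, from x = -40 to +55 mm, its top face 68.5 mm above the bench.
- bracket_hole (a point): Centre of the bracket's pin hole, at the top face (68.5 mm above the bench). The 20 mm hole goes straight down through the 8 mm top plate, the slot and the 10 mm floor plate, with free space below it down to the bench.
- slot_stop (a point): Middle of the foot of the stop at the back of the slot: bracket x = +40 mm, y = 0, on the slot floor.
- slot_mouth (a point): Middle of the slot mouth on the slot floor: bracket x = -40 mm, y = 0. In front of it the floor runs on as an open apron to x = -90 mm, with guide bars as high as the slot that flare out to an entry about 82 mm wide at x = -81 mm. Above, a short lip slopes up and out from the top plate to x = -56 mm and 74 mm high.
- drawbar: Loose flat steel bar, 190 x 50 x 8 mm, 0.45 to 0.8 kg, flat on the bench; square at the hole end, round at the other. Origin on the underside below the middle of its grab lug: an upright plate 36 mm long (x), 12 mm thick (y), its top 55 mm above the underside. Own x points along the bar to the square end at x = 125 mm; the round end is at x = -65 mm. Centre of mass about x = 25 mm.
- drawbar_hole (a point): Centre, at the top face (8 mm above the underside), of the drawbar's 20 mm through hole, 35 mm from the square end (x = 90 mm). With the bar against the stop it lies 5 mm past the bracket's hole. Bar, bracket and drift are lightly oiled: a light push of a few newtons draws the holes into line.
- drawbar_end (a point): Middle of the square end's lower edge, on the underside.
- stand: Fixed wooden block 75 x 65 x 75 mm (x, y, z) with a 24 mm upright through hole in its middle that holds the drift. Origin under its centre.
- drift: Steel tapered drift, 0.25 kg, round about its z axis, which points from tip to grip. Origin on the axis at the underside of its collar. Above: collar 34 mm diameter, 8 mm thick; round grip 20 mm diameter from z = 8 to 68 mm. Below: straight 18 mm shank to z = -30 mm, then a taper to a 6 mm tip. Starts upright in the stand's hole, collar on the stand's top (75 mm high).
- drift_tip (a point): Tip of the drift, 62 mm below the collar's underside.
- jar: Bystander: closed glass jar, 64 mm diameter, 90 mm high, origin under its centre.
- oil: Bystander: closed grey bottle, 56 mm diameter, 150 mm high, origin under its centre.
- wrench: Bystander: steel wrench 180 mm long lying flat.

How it is judged:
On the way:
1. the drawbar lies in the slot, its square end within 2.5 mm of the stop (z of drawbar in the frame of bracket between 0.045 and 0.056 m and z of drawbar_end in the frame of bracket between 0.045 and 0.056 m and angle between the x axis of drawbar and the x axis of bracket, either way round below 0.1 rad and y of drawbar_end in the frame of bracket between -0.006 and 0.006 m and x of drawbar_end in the frame of bracket above 0.0375 m), for 0.1 s.
At the end, for the whole second after the job is handed in: The drawbar lies in the slot (within 0.1 rad of the bracket's direction, within 6 mm of its middle), its hole within 3.5 mm of the bracket's hole; the drift stands upright (within 0.06 rad) through all the holes, on the bracket hole's axis to 3 mm, collar within 3 mm of the top face; both at rest (z of drawbar in the frame of bracket between 0.045 and 0.056 m and z of drawbar_end in the frame of bracket between 0.045 and 0.056 m and angle between the x axis of drawbar and the x axis of bracket, either way round below 0.1 rad and y of drawbar_end in the frame of bracket between -0.006 and 0.006 m and horizontal distance between drawbar_hole and bracket_hole below 0.0035 m and horizontal distance between drift and bracket_hole below 0.003 m and z of drift in the frame of bracket between 0.065 and 0.0715 m and angle between drift's own z axis and vertical below 0.06 rad and z of drift_tip in the frame of bracket below 0.012 m and linear speed of each of drift, drawbar below 0.01 m/s); the robot touches nothing.
It fails at once if the jar is moved more than 30 mm (distance of jar from where it was at the start of the episode above 0.03 m).
It fails at once if the bottle is moved more than 30 mm (distance of oil from where it was at the start of the episode above 0.03 m).
It fails at once if the wrench is moved more than 30 mm (distance of wrench from where it was at the start of the episode above 0.03 m).
It also fails if it takes over 64 s, if anything falls off the work surface, if the arm or the gripper's body presses on something with over 40 N, if the wrist force passes 120 N, or if a joint passes its speed limit or range.

## Working session

There is one attempt and no reset: what is moved stays moved. The work goes in short steps, Python scripts to look and compute and a tool call to move; the robot and the scene stay as the last step left them, time stands still between calls to the robot, and variables do not carry over. Pictures are saved under pics/ and viewed, and the job is handed in when it is done.

Besides the shell and the picture viewer there is one more tool, called after "Call:" as name(argument=value, ...) on one line, values as JSON. jog_arm: Moves the arm, as the interface text tells. Its arguments: {"type":"object","properties":{"motion":{"type":"array","items":{"type":"array"}},"grip_force":{"type":"number"}},"required":["motion"]}

```bash
mkdir -p pics; python3 - <<'E'
from workcell import bot
import cv2,json
s=bot.state();print({k:s[k] for k in s})
for n in("scene","top","wrist"):
    f=bot.grab_frame(n);cv2.imwrite(f"pics/{n}0.png",f["color"][:,:,::-1])
    print(n,{k:(v.tolist()) for k,v in f.items() if k!="color"})
E
```

```text
{'time_s': 0.0, 'q': array([-1.39120534,  0.53717944, -0.00443589,  1.53885271,  0.00259258,
        1.06727365, -0.07120377]), 'dq': array([ 2.60537239e-04,  1.18416315e-03,  1.22132058e-03, -6.81012104e-04,
        8.59506849e-04,  9.78035345e-05,  4.53170009e-04]), 'joint_efforts': array([-8.54462860e-05, -5.70975029e+01,  9.90900993e-01, -2.51602417e+01,
       -5.62061369e-02,  1.76321104e-02,  1.41056885e-04]), 'eef_pos': array([0.15802915, 0.62987617, 0.23783845]), 'orientation': array([ 1.22555461e-01,  9.92461299e-01, -8.52524957e-04, -4.46999220e-05]), 'contact_force': array([-0.63318529, -0.59545599, -0.33279826]), 'moment': array([-0.03444362, -0.05490457, -0.03315524]), 'finger_gap': 0.08802742895445885}
scene {'camera_matrix': [[557.0778434636549, 0.0, 319.95202810777846], [0.0, 557.0778434636549, 248.2157037105591], [0.0, 0.0, 1.0]], 'R': [[0.04892385248473323, 0.9987991832580332, 0.002578406705245955], [0.7875204562877874, -0.036986770853826345, -0.6151776245200093], [-0.6143435419912272, 0.03212740737893629, -0.788384323860375]], 't': [-0.003241379955917206, -0.43708
[... 185 characters left out ...]
64568895, -0.9999984320510565, 0.001312906543774915], [-0.997840071056503, 0.0010995504276052508, -0.06568092251795779], [0.0656793759266731, -0.001388122575788486, -0.9978398131431706]], 't': [-0.03341784299515793, 0.5855602329700392, 1.2133188001965833]}
wrist {'camera_matrix': [[339.41529534887803, 0.0, 316.5440533866521], [0.0, 339.41529534887803, 238.55656276701683], [0.0, 0.0, 1.0]], 'T_tool_cam': [[0.0005162232045522452, -0.9586683773449393, -0.28452535175696125, 0.07187176785195606], [0.9999998657215391, 0.0005078336331090917, 0.00010325649380360597, 0.0007399637616942734], [4.5502807729285555e-05, -0.2845253668547331, 0.9586685107719312, -0.14634936125183243], [0.0, 0.0, 0.0, 1.0]]}
```

View pics/scene0.png

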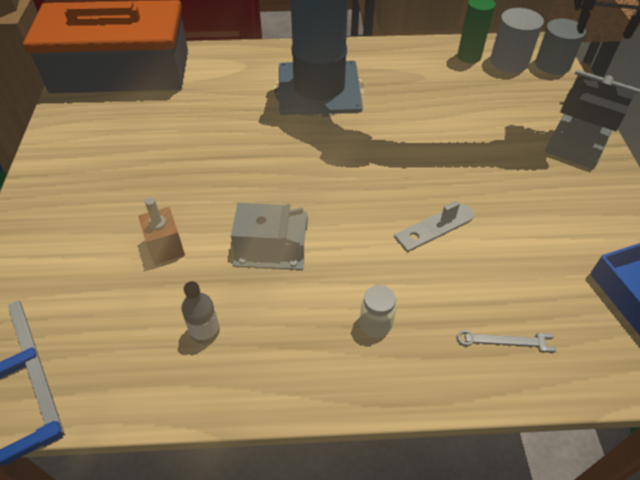

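View pics/top0.png

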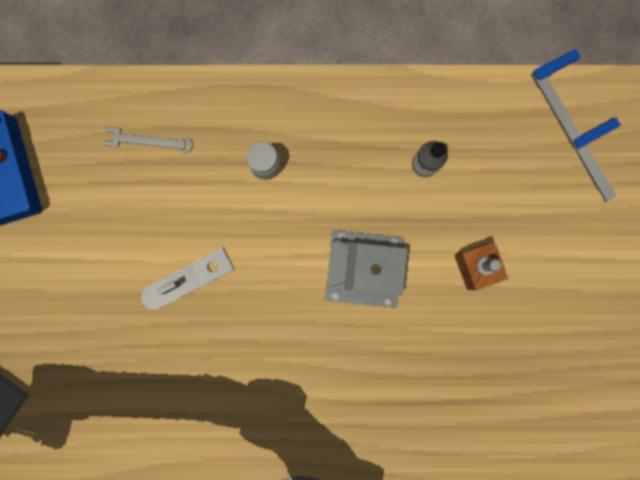

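View pics/wrist0.png

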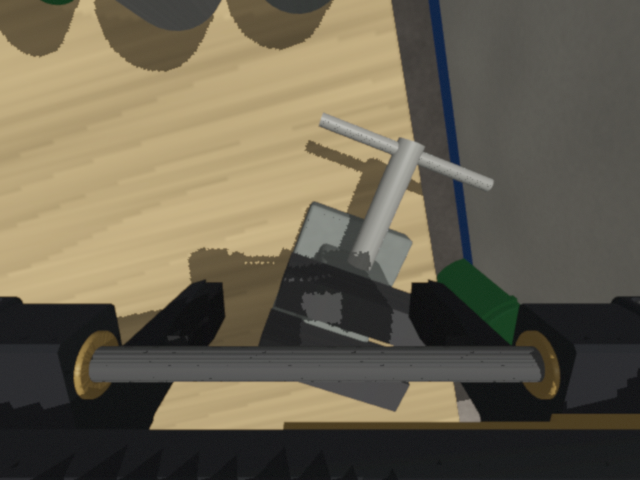

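The top view shows the bar at about (188,279) with its hole end to the right. The bracket is at (370,268), its mouth facing left (+y world), with its hole at (376,269). The stand and drift are at (485,264), the jar at (264,160), the bottle at (430,158) and the wrench at (150,140). I'll zoom in for accurate pixels.

```bash
python3 - <<'E'
import cv2,numpy as np
t=cv2.imread('pics/top0.png');s=cv2.imread('pics/scene0.png')
def crop(im,x,y,w,h,k): return cv2.resize(im[y:y+h,x:x+w],None,fx=k,fy=k,interpolation=cv2.INTER_CUBIC)
a=crop(t,130,235,120,85,6);b=crop(t,315,220,100,95,6)
cv2.imwrite('pics/a.png',a);cv2.imwrite('pics/b.png',b)
cv2.imwrite('pics/c.png',crop(t,445,225,80,75,6))
cv2.imwrite('pics/d.png',crop(s,130,190,190,90,4))
E
```

```text
(no output)
```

View pics/a.png

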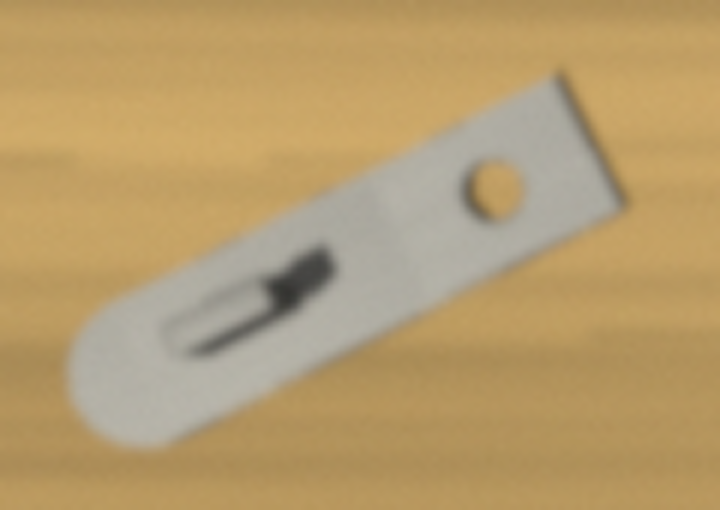

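View pics/b.png

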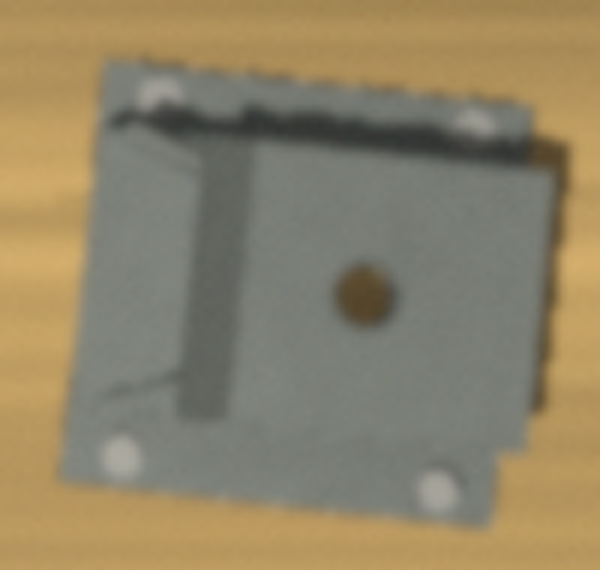

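View pics/c.png

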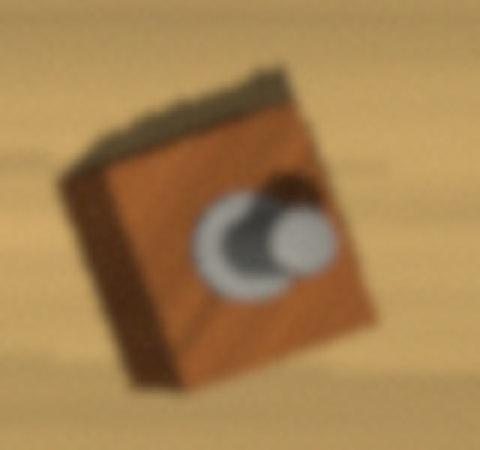

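View pics/d.png

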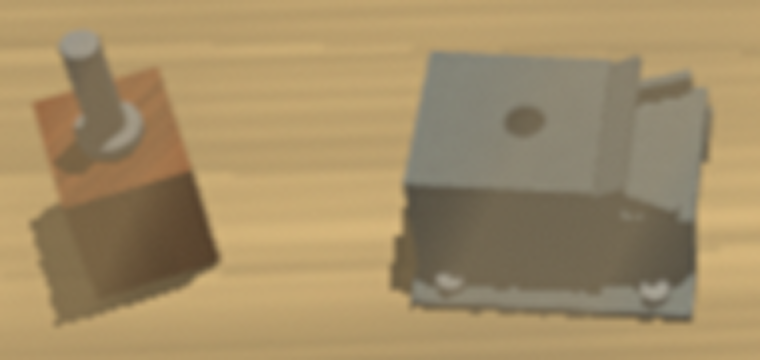

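```bash
cat > h.py <<'E'
import numpy as np,cv2
from workcell import bot
def ray(f,u,v,z):
    K=f["camera_matrix"];R=f["R"];t=f["t"]
    d=R.T@np.linalg.solve(K,[u,v,1.]);c=-R.T@t
    return c+d*(z-c[2])/d[2]
def proj(f,X):
    p=f["camera_matrix"]@(f["R"]@np.asarray(X)+f["t"]);return p[:2]/p[2]
def tri(fa,pa,fb,pb):
    P=[f["camera_matrix"]@np.c_[f["R"],f["t"]] for f in(fa,fb)]
    X=cv2.triangulatePoints(P[0],P[1],np.float64(pa).reshape(2,1),np.float64(pb).reshape(2,1));return (X[:3]/X[3]).ravel()
E
python3 - <<'E'
from h import *
f=bot.grab_frame("top");g=bot.grab_frame("scene")
hsv=cv2.cvtColor(f["color"],cv2.COLOR_RGB2HSV)
m=((hsv[...,1]<70)&(hsv[...,2]>60)).astype(np.uint8)
def hole(box,thr=None):
    x,y,w,h=box
    c=m[y:y+h,x:x+w].copy()
    cs,hi=cv2.findContours(c,cv2.RETR_CCOMP,cv2.CHAIN_APPROX_NONE)
    for k,q in enumerate(cs):
        a=cv2.contourArea(q)
        if a>15:
            M=cv2.moments(q);print("par",hi[0][k][3],"area",a,"cen",M['m10']/M['m00']+x,M['m01']/M['m00']+y,cv2.minAreaRect(q))
    return cs
print("bar");cs=hole((130,235,120,85))
q=max(cs,key=cv2.contourArea).reshape(-1,2)+[130,235]
W=np.array([ray(f,u,v,.008)[:2] for u,v in q])
print("rect world",cv2.minAreaRect(np.float32(W)))
(cx,cy),_,_=cv2.minAreaRect(np.float32(W))
# long-edge fits
n=None
vx,vy,_,_=cv2.fitLine(np.float32(W),cv2.DIST_L2,0,1e-5,1e-5).ravel()
d=np.array([vx,vy]);
for it in range(3):
    nn=np.array([-d[1],d[0]]);s=(W-[cx,cy])@nn;l=(W-[cx,cy])@d
    ds=[];mids=[]
    for sg in(1,-1):
        k=(sg*s>.020)&(abs(l)<.055)
        a=cv2.fitLine(np.float32(W[k]),cv2.DIST_HUBER,0,1e-5,1e-5).ravel();e=a[:2]*np.sign(a[:2]@d);ds.append(e);mids.append((a[2:]-[cx,cy])@nn)
    d=sum(ds)/2;d/=np.linalg.norm(d)
print("edge dirs",[np.degrees(np.arctan2(e[1],e[0])) for e in ds],mids)
px=lambda x0,y0,k,u,v:(x0+(u+.5)/k-.5,y0+(v+.5)/k-.5)
T=lambda *a:px(*a)
print("bar hole",ray(f,*px(130,235,6,495,189),.008), "end", [ray(f,*px(130,235,6,*c),.008) for c in((560,75),(625,207))])
print("lug top ends",[ray(f,*px(130,235,6,*c),.055) for c in((163,335),(265,285))])
pt=px(315,220,6,364,295);ps=px(130,190,4,525,122)
print("brk hole",ray(f,*pt,.0685),ray(g,*ps,.0685),tri(f,pt,g,ps))
print("plate corners",{c:ray(f,*px(315,220,6,*c),.0685)[:2].round(4) for c in((556,172),(525,450),(254,140),(228,418))})
print("base corners",{c:ray(f,*px(315,220,6,*c),.008)[:2].round(4) for c in((105,62),(60,482),(490,525),(532,105))})
pt=px(445,225,6,303,242);ps=px(130,190,4,81,43)
print("drift top",ray(f,*pt,.143),ray(g,*ps,.143),tri(f,pt,g,ps))
print("collar",ray(f,*px(445,225,6,249,246),.083),ray(g,*px(130,190,4,110,127),.083))
print("stand corners",[ray(f,*px(445,225,6,*c),.075)[:2].round(4) for c in((105,168),(290,105),(378,320),(183,392))])
for n,p in dict(jar=(264,158),oil=(439,150),wr=(150,140)).items(): print(n,ray(f,*p,dict(jar=.09,oil=.15,wr=0)[n]))
E
```

```text
bar
par -1 area 2271.0 cen 186.1045794804051 279.75194481139 ((55.177433013916016, 45.226776123046875), (25.564754486083984, 96.70964813232422), 62.74467086791992)
par 0 area 83.0 cen 212.06626506024097 266.1546184738956 ((82.0, 31.0), (9.899494171142578, 9.899495124816895), 45.0)
rect world ((0.5062616467475891, 0.22990822792053223), (0.051055215299129486, 0.19135883450508118), 27.350828170776367)
edge dirs [np.float32(-62.620598), np.float32(-62.347637)] [np.float64(0.024262016382381457), np.float64(-0.02442091974301297)]
bar hole [0.53421165 0.17673746 0.008     ] end [array([0.57214868, 0.15546299, 0.008     ]), array([0.52818142, 0.13347134, 0.008     ])]
lug top ends [array([0.48665445, 0.27426348, 0.055     ]), array([0.50253313, 0.24195104, 0.055     ])]
brk hole [ 0.52734996 -0.14312738  0.0685    ] [ 0.52935362 -0.14300819  0.0685    ] [ 0.52739296 -0.1432862   0.06625211]
plate corners {(556, 172): array([ 0.5662, -0.2043]), (525, 450): array([ 0.4784, -0.1936]), (254, 140): array([ 0.5765, -0.1086]), (228, 418): array([ 0.4886, -0.0999])}
base corners {(105, 62): array([ 0.6063, -0.0629]), (60, 482): array([ 0.4667, -0.0476]), (490, 525): array([ 0.4524, -0.19  ]), (532, 105): array([ 0.5918, -0.2053])}
drift top [ 0.53247932 -0.34944746  0.143     ] [ 0.53443124 -0.34827204  0.143     ] [ 0.53248374 -0.34955875  0.14103178]
collar [ 0.53276297 -0.34973217  0.083     ] [ 0.53561669 -0.34795505  0.083     ]
stand corners [array([ 0.5576, -0.307 ]), array([ 0.5774, -0.3657]), array([ 0.5097, -0.392 ]), array([ 0.4872, -0.3303])]
jar [0.73576073 0.06710967 0.09      ]
oil [ 0.73797793 -0.25113087  0.15      ]
wr [0.79095279 0.30694179 0.        ]
```

Measurements, which agree with the given sizes to within 2 mm:
- Bar origin is about (0.493, 0.257), yaw −62.5°.
- Bracket hole is about (0.528, −0.143), yaw −96°.
- Drift is about (0.533, −0.349).

Next I'll work out the moves to the lug.

```bash
cat >> h.py <<'E'
from scipy.spatial.transform import Rotation as Ro
def go(pos,yaw=None):
    s=bot.state();R=Ro.from_quat(s["orientation"]).as_matrix()
    d=R.T@(np.array(pos)-s["eef_pos"])*100
    y=np.degrees(np.arctan2(R[1,1],R[0,1]));tn=0 if yaw is None else -((yaw-y+180)%360-180)
    print("shift cm",d.round(2),"turn",round(tn,2),"yaw now",round(y,2),"t",round(s["time_s"],2))
BO=np.array([.493,.2567]);BYAW=-62.5;KH=np.array([.528,-.1432]);KYAW=-96.
def u(a): a=np.radians(a);return np.array([np.cos(a),np.sin(a)])
def bar(x): return BO+x*u(BYAW)
def brk(x,y=0): return KH+x*u(KYAW)+y*u(KYAW+90)
E
python3 - <<'E'
from h import *
p=bar(.006);print(p)
go([*p,.14],27.5);go([*p,.023],27.5)
E
```

```text
[0.49577049 0.25137794]
shift cm [-41.97 -28.52   9.86] turn 48.42 yaw now 75.92 t 0.25
shift cm [-41.97 -28.51  21.56] turn 48.42 yaw now 75.92 t 0.25
```

Call:
jog_arm(motion=[[[-2,-2,-2],0,100],[[-7,-5,-2],5,100],[[-12,-8.5,-1],11,70],[[-17,-12,0],17,60],[[-22,-15.5,1],24,50],[[-27,-19,2],31,50],[[-32,-22.5,4],38,50],[[-37,-26,6],45,50],[[-42,-28.5,8],48.4,50],[[-42,-28.5,9.8],48.4,50]], grip_force=50)

```text
time_s: 1.5
eef_pos: [0.4998, 0.247, 0.1403]
orientation: [0.522, 0.853, -0.0, 0.002]
contact_force: [-0.1, -0.7, -0.4]
finger_gap: 0.0439
```

```bash
python3 - <<'E'
from h import *
f=bot.grab_frame("wrist");cv2.imwrite("pics/w1.png",f["color"][:,:,::-1])
go([*bar(.006),.023],27.5);print(bot.state()["contact_force"],bot.state()["eef_pos"])
E
```

```text
shift cm [ 0.23  0.1  11.49] turn -0.21 yaw now 27.29 t 1.55
[-0.32719611  0.21296014 -1.76066404] [0.49622101 0.24919507 0.13789855]
```

View pics/w1.png

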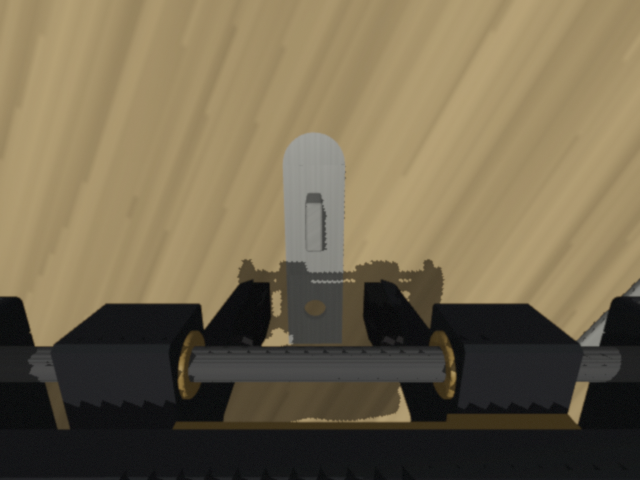

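The lug top is centred at about (315,224), lined up with the jaws, and the bar runs straight up the image. I'll check the lug position from this view.

```bash
cat >> h.py <<'E'
def wray(f,s,u_,v_,z):
    T=f["T_tool_cam"];R=Ro.from_quat(s["orientation"]).as_matrix()
    d=R@T[:3,:3]@np.linalg.solve(f["camera_matrix"],[u_,v_,1.]);c=R@T[:3,3]+s["eef_pos"]
    return c+d*(z-c[2])/d[2]
E
python3 - <<'E'
from h import *
s=bot.state();f=bot.grab_frame("wrist");print(s["eef_pos"])
a,b=[wray(f,s,*p,.055) for p in((314,203),(316,251))];print(a,b,(a+b)/2,np.linalg.norm(a-b),BO)
l=wray(f,s,285,200,.008);r=wray(f,s,345,200,.008);print(np.linalg.norm(l-r))
l2=wray(f,s,286,260,.008);r2=wray(f,s,344,260,.008);
v=(l2+r2-l-r);print("yaw",np.degrees(np.arctan2(v[1],v[0])), (l+r)/2)
m=(l+r)/2-[*BO,.008];print("lateral",m[:2]@u(BYAW+90),"along",((a+b)/2-[*BO,0])[:2]@u(BYAW))
go([*bar(.006),.023],27.5)
E
```

```text
[0.49622101 0.24919507 0.13789855]
[0.48209077 0.27582128 0.055     ] [0.49917242 0.24570139 0.055     ] [0.4906316  0.26076133 0.055     ] 0.034626434385840774 [0.493  0.2567]
0.049275510465614326
yaw -62.7517001006895 [0.48526024 0.27033276 0.008     ]
lateral -0.0005703456319960104 along -0.004696054730701573
shift cm [-1.000e-02  1.300e-01  1.158e+01] turn -0.02 yaw now 27.48 t 1.6
```

Call:
jog_arm(motion=[[[0.2,0.1,4],0,50],[[0.2,0.1,8],0,50],[[0.2,0.1,10.5],0,50],[[0.2,0.1,11.3],0,50],[[0.2,0.1,11.3],0,50]])

```text
time_s: 2.22
eef_pos: [0.4959, 0.2552, 0.0282]
orientation: [0.518, 0.855, 0.0, -0.0]
contact_force: [0.7, -0.4, 0.7]
finger_gap: 0.044
```

Call:
jog_arm(motion=[[[0,0,0],0,0],[[0,0,0],0,0],[[0,0,0],0,0],[[0,0,0],0,0],[[0,0,0],0,0],[[0,0,0],0,0]], grip_force=60)

```text
time_s: 2.98
eef_pos: [0.4957, 0.2539, 0.028]
orientation: [0.519, 0.855, -0.0, -0.0]
contact_force: [-3.1, -0.9, 5.2]
finger_gap: 0.0115
```

Call:
jog_arm(motion=[[[0,0,0],0,40],[[0,0,0],0,40],[[0,0,0.7],0,40],[[0,0,0.7],0,40],[[0,0,0.7],0,0],[[0,0,0.7],0,0],[[0,0,0.7],0,0],[[0,0,0.7],0,0],[[0,0,0.7],0,0]])

```text
time_s: 4.1
eef_pos: [0.496, 0.254, 0.0208]
orientation: [0.519, 0.855, -0.0, -0.0]
contact_force: [0.2, -0.8, 1.8]
finger_gap: 0.0114
```

Call:
jog_arm(motion=[[[0,0,-2],0,0],[[0,0,-5],0,0],[[0,0,-8.5],0,0],[[0,0,-8.5],0,0],[[0,0,-8.5],0,0]])

```text
time_s: 4.72
eef_pos: [0.4953, 0.2539, 0.1051]
orientation: [0.519, 0.855, -0.001, -0.0]
contact_force: [-1.0, -0.7, -5.4]
finger_gap: 0.0114
```

```bash
python3 - <<'E'
from h import *
s=bot.state();print(s["eef_pos"],s["contact_force"],s["moment"],s["finger_gap"])
for n in("wrist","scene","top"):
    f=bot.grab_frame(n);im=f["color"][:,:,::-1]
    if n=="scene": im=cv2.resize(im[150:300,340:540],None,fx=4,fy=4)
    if n=="top": im=cv2.resize(im[200:350,100:300],None,fx=4,fy=4)
    cv2.imwrite(f"pics/{n}2.png",im)
# target: square end at bracket x=-72 => bar origin -197; 
E
```

```text
[0.49532998 0.25385194 0.10508045] [-0.95353455 -0.65149959 -5.37867865] [ 0.03934184  0.10885344 -0.04376939] 0.01139692887593821
```

View pics/wrist2.png

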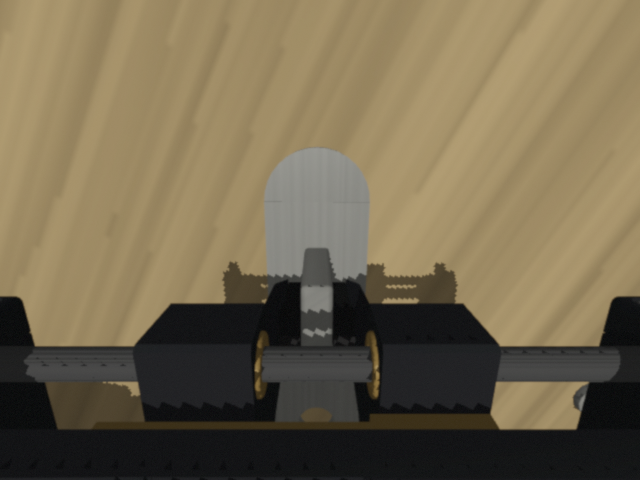

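View pics/scene2.png

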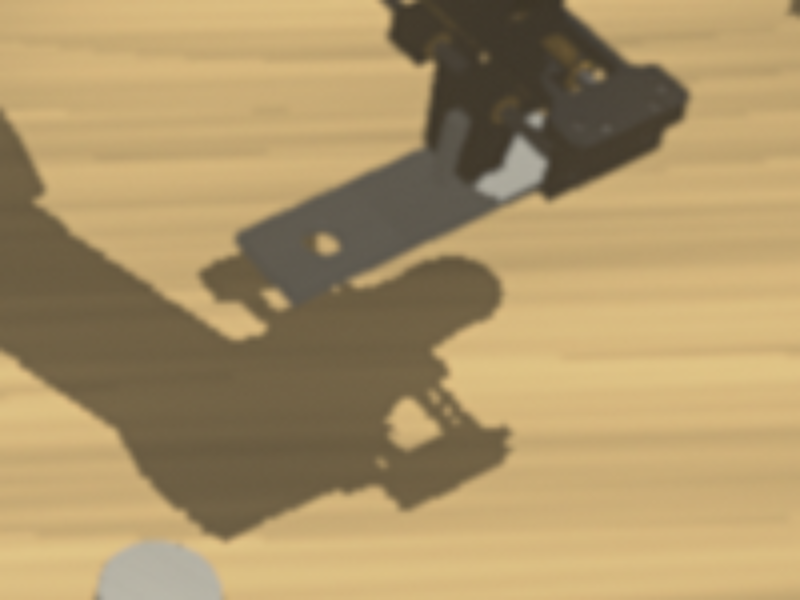

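View pics/top2.png

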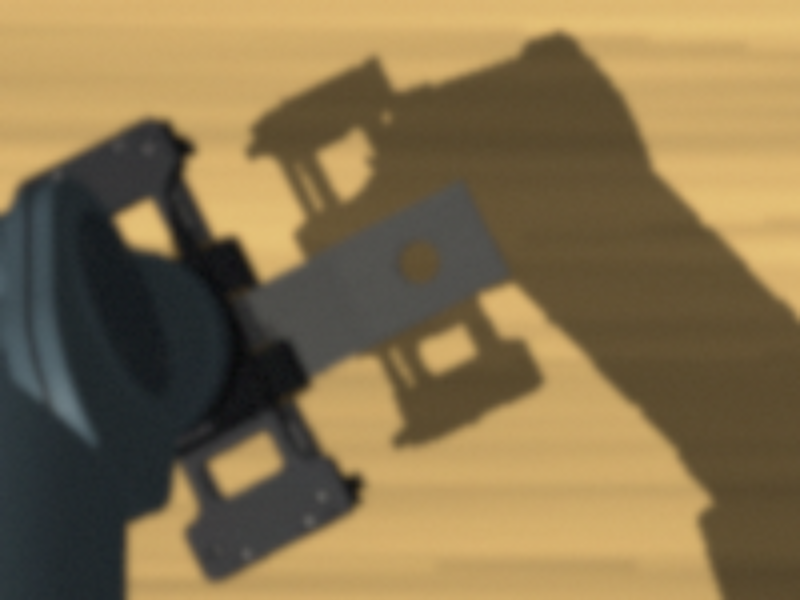

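The bar is held clear of the bench. In the top view its hole is at (204,265) and the end corners are at (217,246) and (228,268). I'll triangulate these to get the droop and offset.

```bash
python3 - <<'E'
from h import *
f=bot.grab_frame("top");g=bot.grab_frame("scene");s=bot.state()
T=lambda u,v:(100+(u+.5)/4-.5,200+(v+.5)/4-.5)
S=lambda u,v:(340+(u+.5)/4-.5,150+(v+.5)/4-.5)
R=Ro.from_quat(s["orientation"]).as_matrix()
for n,a,b in(("hole",(418,262),(325,243)),("c1",(464,183),(294,303)),("c2",(512,273),(238,237)),("c1b",(464,183),(238,237)),("c2b",(512,273),(294,303))):
    X=tri(f,T(*a),g,S(*b));r=proj(f,X)-T(*a)
    print(n,X.round(4),"res",r.round(2),"tool",(R.T@(X-s["eef_pos"])).round(4))
E
```

```text
hole [0.5343 0.1795 0.0867] res [-0.59 -0.08] tool [-0.0837  0.0001  0.018 ]
c1 [0.5713 0.1585 0.0847] res [-0.51 -0.06] tool [-0.1194  0.0233  0.02  ]
c2 [0.5291 0.1356 0.0877] res [-0.71 -0.08] tool [-0.1202 -0.0248  0.017 ]
c1b [0.5677 0.1397 0.132 ] res [5.65 0.44] tool [-0.1344  0.0113 -0.0273]
c2b [0.5321 0.1549 0.0385] res [-6.97 -1.11] tool [-0.1045 -0.0131  0.0663]
```

```bash
python3 - <<'E'
from h import *
go([*brk(-.205),.115],-6)
E
```

```text
shift cm [-19.61  -4.14  -1.02] turn 33.52 yaw now 27.52 t 4.97
```

Call:
jog_arm(motion=[[[-1,-0.2,-1],2,0],[[-4,-1,-1],7,0],[[-8,-1.8,-1],13,0],[[-12,-2.6,-1],20,0],[[-16,-3.4,-1],27,0],[[-18.5,-3.9,-1],31,0],[[-19.6,-4.1,-1],33.5,0],[[-19.6,-4.1,-1],33.5,0],[[-19.6,-4.1,-1],33.5,0],[[-19.6,-4.1,-1],33.5,0]])

```text
time_s: 6.22
eef_pos: [0.5501, 0.0629, 0.1156]
orientation: [0.742, 0.67, 0.0, -0.0]
contact_force: [-0.4, 0.3, -5.5]
finger_gap: 0.0114
```

```bash
python3 - <<'E'
from h import *
f=bot.grab_frame("top");g=bot.grab_frame("scene");s=bot.state();print(s["eef_pos"],s["contact_force"])
cv2.imwrite("pics/t3.png",cv2.resize(f["color"][200:320,240:420,::-1],None,fx=4,fy=4,interpolation=2))
cv2.imwrite("pics/s3.png",cv2.resize(g["color"][170:290,220:400,::-1],None,fx=4,fy=4,interpolation=2))
go([*brk(-.205),.115],-6);go([*brk(-.19),.073],-6)
E
```

```text
[0.55016944 0.06226579 0.11568967] [ 0.24100852  0.31465299 -5.97066976]
shift cm [-0.17 -0.06  0.07] turn 0.12 yaw now -5.88 t 6.33
shift cm [-1.67 -0.06  4.27] turn 0.12 yaw now -5.88 t 6.33
```

View pics/t3.png

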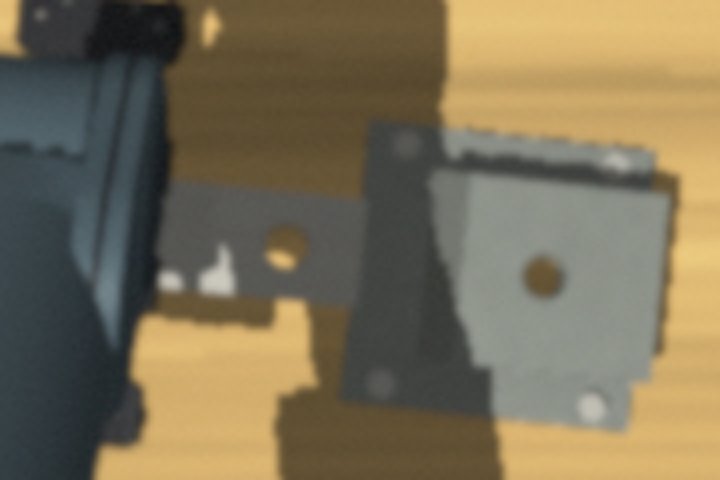

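View pics/s3.png

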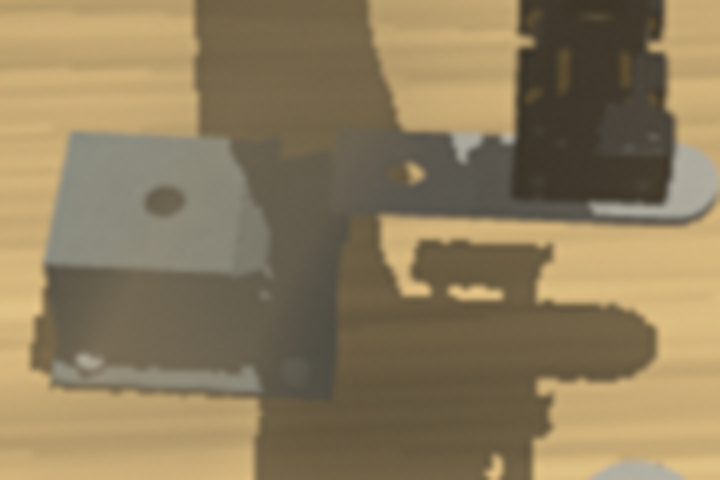

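The bar lines up with the bracket in both views. In the top crop the bar hole is at (287,246) and the bracket hole at (544,278). I'll check the lateral offset.

```bash
python3 - <<'E'
from h import *
f=bot.grab_frame("top");g=bot.grab_frame("scene");s=bot.state()
T=lambda u,v:(240+(u+.5)/4-.5,200+(v+.5)/4-.5)
S=lambda u,v:(220+(u+.5)/4-.5,170+(v+.5)/4-.5)
def B(X): d=X[:2]-KH;return (d@u(KYAW)*1e3).round(1),(d@u(KYAW+90)*1e3).round(1),(X[2]*1e3).round(1)
X=tri(f,T(287,246),g,S(407,172));print("barhole tri",B(X))
for z in(.0975,.103):print(B(ray(f,*T(287,246),z)))
Y=tri(f,T(544,278),g,S(165,201));print("brk hole",B(Y),B(ray(f,*T(544,278),.0685)),B(ray(g,*S(165,201),.0685)))
print("edges lat",[B(ray(f,*T(*p),.099)) for p in((175,183),(360,197),(175,292),(350,303))])
print("tcp",B(s["eef_pos"]))
E
```

```text
barhole tri (np.float64(-122.4), np.float64(0.3), np.float64(98.2))
(np.float64(-121.7), np.float64(0.3), np.float64(97.5))
(np.float64(-121.7), np.float64(0.1), np.float64(103.0))
brk hole (np.float64(0.6), np.float64(-1.3), np.float64(66.2)) (np.float64(0.8), np.float64(-1.3), np.float64(68.5)) (np.float64(-0.3), np.float64(0.7), np.float64(68.5))
edges lat [(np.float64(-176.4), np.float64(23.9), np.float64(99.0)), (np.float64(-90.5), np.float64(26.3), np.float64(99.0)), (np.float64(-171.0), np.float64(-26.2), np.float64(99.0)), (np.float64(-90.0), np.float64(-22.9), np.float64(99.0))]
tcp (np.float64(-206.2), np.float64(0.7), np.float64(115.7))
```

```bash
python3 - <<'E'
from h import *
f=bot.grab_frame("top")
sat=cv2.cvtColor(f["color"],cv2.COLOR_RGB2HSV)[...,1].astype(float)
def edge(cols,r0,r1,sign,z,thr=85):
    P=[]
    for c in cols:
        col=sat[r0:r1,c]
        k=[i for i in range(len(col)-1) if (col[i]-thr)*(col[i+1]-thr)<=0 and (col[i+1]-col[i])*sign>0]
        if k:
            i=k[0];P.append(ray(f,c,r0+i+(thr-col[i])/(col[i+1]-col[i]),z)[:2])
    P=np.float32(P);a=cv2.fitLine(P,cv2.DIST_HUBER,0,1e-5,1e-5).ravel();d=a[:2]*(-np.sign(a[1]))
    return np.degrees(np.arctan2(d[1],d[0])),a[2:]-KH,len(P)
for nm,c,r0,r1,sg,z in(("bar up",range(287,328),238,256,-1,.098),("bar lo",range(305,326),265,282,1,.098),("base up",range(338,398),224,242,-1,.008),("base lo",range(330,392),296,312,1,.008),("plate up",range(0),0,0,0,0)):
    if len(c)==0: continue
    y,p,n=edge(c,r0,r1,sg,z);print(nm,round(y,2),"bracket xy mm",(p@u(KYAW)*1e3).round(1),(p@u(KYAW+90)*1e3).round(1),n)
E
```

```text
bar up -96.29 bracket xy mm -128.9 26.8 41
bar lo -97.12 bracket xy mm -111.8 -25.0 21
base up -96.53 bracket xy mm -25.4 70.9 60
base lo -96.09 bracket xy mm -22.4 -71.8 62
```

Call:
jog_arm(motion=[[[-0.8,-0.1,0.5],0.2,0],[[-1.5,-0.13,1.5],0.2,0],[[-1.5,-0.13,2.5],0.2,0],[[-1.5,-0.13,3.2],0.2,0],[[-1.5,-0.13,3.7],0.2,0],[[-1.5,-0.13,3.7],0.2,0]])

```text
time_s: 7.22
eef_pos: [0.5473, 0.0467, 0.0783]
orientation: [0.744, 0.668, -0.0, -0.0]
contact_force: [-0.8, 0.4, -5.6]
finger_gap: 0.0116
```

Call:
jog_arm(motion=[[[0,0,0.2],0,0],[[0,0,0.4],0,0],[[0,0,0.4],0,0]])

```text
time_s: 7.6
eef_pos: [0.5475, 0.0466, 0.0747]
orientation: [0.744, 0.668, -0.0, -0.0]
contact_force: [-0.7, -0.5, -5.0]
finger_gap: 0.0114
```

Call:
jog_arm(motion=[[[0,0,0.15],0,0],[[0,0,0.3],0,0],[[0,0,0.3],0,0]])

```text
time_s: 7.98
eef_pos: [0.5474, 0.0465, 0.0716]
orientation: [0.744, 0.668, -0.0, -0.0]
contact_force: [-0.9, 0.2, -5.7]
finger_gap: 0.0115
```

```bash
python3 - <<'E'
from h import *
f=bot.grab_frame("top");g=bot.grab_frame("scene");s=bot.state();print(s["eef_pos"],s["contact_force"],s["moment"])
cv2.imwrite("pics/t4.png",cv2.resize(f["color"][200:320,240:420,::-1],None,fx=4,fy=4,interpolation=2))
cv2.imwrite("pics/s4.png",cv2.resize(g["color"][170:290,220:400,::-1],None,fx=4,fy=4,interpolation=2))
go([*brk(-.079),.0718],-6.3)
E
```

```text
[0.54752118 0.04648685 0.07171136] [-0.86724131 -0.14771847 -6.05222354] [ 0.01836984  0.08953375 -0.03685957]
shift cm [-1.117e+01  8.000e-02 -1.000e-02] turn 0.12 yaw now -6.18 t 8.07
```

View pics/t4.png

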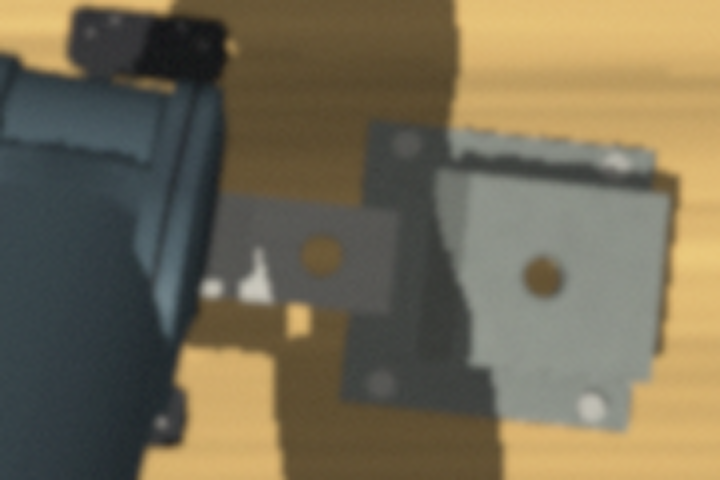

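View pics/s4.png

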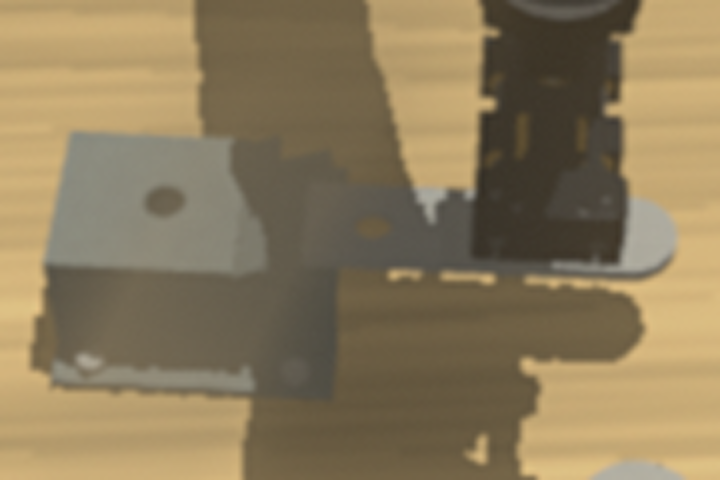

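The bar is level and not yet touching the floor. Its end is over the apron: hole at (321,255) in the top crop, corners at (398,212) and (388,313). A quick lateral check, then I'll push it in.

```bash
python3 - <<'E'
from h import *
f=bot.grab_frame("top")
T=lambda u,v:(240+(u+.5)/4-.5,200+(v+.5)/4-.5)
def B(X): d=X[:2]-KH;return (d@u(KYAW)*1e3).round(1),(d@u(KYAW+90)*1e3).round(1)
for p,z in(((321,255),.059),((398,212),.059),((388,313),.059),((544,278),.0685),((225,195),.059),((292,305),.059)):print(B(ray(f,*T(*p),z)))
E
```

```text
(np.float64(-105.6), np.float64(-1.1))
(np.float64(-71.0), np.float64(23.2))
(np.float64(-70.9), np.float64(-25.4))
(np.float64(0.8), np.float64(-1.3))
(np.float64(-154.3), np.float64(22.7))
(np.float64(-116.9), np.float64(-26.3))
```

Call:
jog_arm(motion=[[[-1,0,0],0,0],[[-2,0,0],0,0],[[-3,0,0],0,0],[[-4,0,0],0,0],[[-4.5,0,0],0,0],[[-4.5,0,0],0,0]])

```text
time_s: 8.88
eef_pos: [0.5427, 0.0013, 0.0718]
orientation: [0.744, 0.668, 0.0, 0.0]
contact_force: [0.2, 0.1, -5.9]
finger_gap: 0.0112
```

Call:
jog_arm(motion=[[[-1,0,0],0,0],[[-2,0,0],0,0],[[-3,0,0],0,0],[[-3.5,0,0],0,0],[[-3.5,0,0],0,0]])

```text
time_s: 9.5
eef_pos: [0.5388, -0.0336, 0.0717]
orientation: [0.744, 0.668, -0.0, 0.0]
contact_force: [0.3, 0.8, -6.3]
finger_gap: 0.0115
```

Call:
jog_arm(motion=[[[-1,0,0],0,0],[[-2,0,0],0,0],[[-2.7,0,0],0,0],[[-2.7,0,0],0,0]])

```text
time_s: 10.0
eef_pos: [0.5359, -0.0609, 0.0718]
orientation: [0.745, 0.667, -0.0, 0.0]
contact_force: [0.3, 0.7, -6.0]
finger_gap: 0.0114
```

Call:
jog_arm(motion=[[[-0.2,0,0],0,0],[[-0.4,0,0],0,0],[[-0.4,0,0],0,0]])

```text
time_s: 10.38
eef_pos: [0.5355, -0.0639, 0.0717]
orientation: [0.744, 0.668, -0.0, 0.0]
contact_force: [0.5, -0.6, -6.5]
finger_gap: 0.0117
```

Call:
jog_arm(motion=[[[-0.2,0,0],0,0],[[-0.3,0,0],0,0],[[-0.3,0,0],0,0]])

```text
time_s: 10.75
eef_pos: [0.5356, -0.0644, 0.0718]
orientation: [0.744, 0.669, 0.001, -0.001]
contact_force: [0.3, 5.6, -3.5]
finger_gap: 0.0114
```

That is stop contact: 5.6 N after 111 mm of travel, as predicted. I'll seat the bar on the floor while pressing lightly, then release.

Call:
jog_arm(motion=[[[-0.1,0,0.08],0,0],[[-0.1,0,0.1],0,0],[[-0.1,0,0.1],0,0]])

```text
time_s: 11.12
eef_pos: [0.5357, -0.0643, 0.0709]
orientation: [0.743, 0.669, 0.001, -0.001]
contact_force: [0.2, 7.8, -1.6]
finger_gap: 0.0113
```

Call:
jog_arm(motion=[[[0,0,0],0,25],[[0,0,0],0,25],[[0,0,0],0,25],[[0,0,-2],0,30],[[0,0,-6],0,40],[[0,0,-11],0,50],[[0,0,-11],0,50]])

```text
time_s: 12.0
eef_pos: [0.5377, -0.0686, 0.1843]
orientation: [0.744, 0.668, 0.003, 0.003]
contact_force: [0.1, -0.1, -0.7]
finger_gap: 0.0441
```

```bash
python3 - <<'E'
from h import *
D=[.5333,-.3492]
go([*D,.18],None);go([*D,.101],-33)
f=bot.grab_frame("scene");cv2.imwrite("pics/s5.png",cv2.resize(f["color"][150:300,210:410,::-1],None,fx=4,fy=4,interpolation=2))
E
```

```text
shift cm [-27.94   2.6    0.43] turn 0 yaw now -6.22 t 12.0
shift cm [-27.94   2.54   8.33] turn 26.78 yaw now -6.22 t 12.0
```

View pics/s5.png

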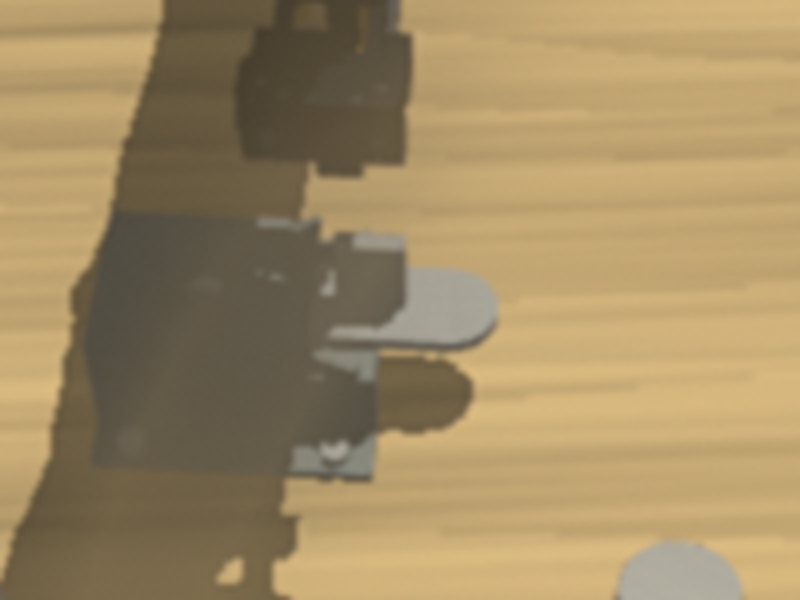

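The bar sits in the slot with its round end out to the right at (490,300). Next is the drift, keeping the yaw.

Call:
jog_arm(motion=[[[-3,0.3,0],0,50],[[-8,0.8,0],0,50],[[-13,1.2,0],0,50],[[-18,1.7,0],0,50],[[-23,2.2,0],0,50],[[-26.5,2.5,0],0,50],[[-27.9,2.6,0],0,50],[[-27.9,2.6,0],0,50],[[-27.9,2.6,0],0,50],[[-27.9,2.6,0],0,50]])

```text
time_s: 13.3
eef_pos: [0.5315, -0.3462, 0.1806]
orientation: [0.743, 0.669, 0.0, -0.0]
contact_force: [-0.9, -0.1, -0.2]
finger_gap: 0.044
```

```bash
python3 - <<'E'
from h import *
go([.5333,-.3492,.101],None)
s=bot.state();f=bot.grab_frame("wrist");print(s["eef_pos"]);cv2.imwrite("pics/w6.png",f["color"][:,:,::-1])
f=bot.grab_frame("top");cv2.imwrite("pics/t6.png",cv2.resize(f["color"][200:330,260:460,::-1],None,fx=4,fy=4,interpolation=2))
E
```

```text
shift cm [-0.29  0.21  7.96] turn 0 yaw now -6.06 t 13.3
[ 0.53154262 -0.34618376  0.18063651]
```

View pics/w6.png

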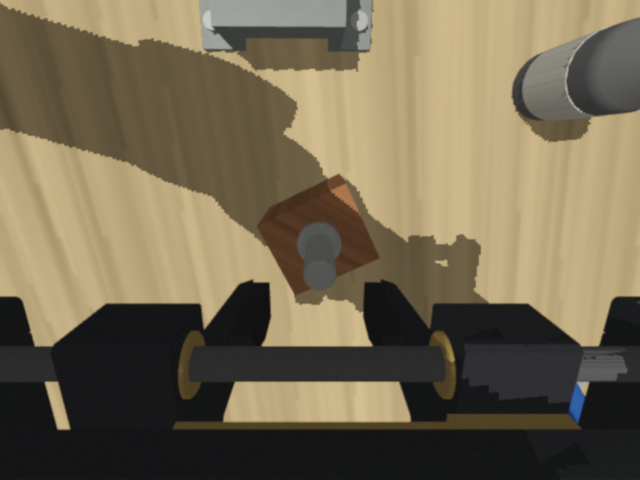

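View pics/t6.png

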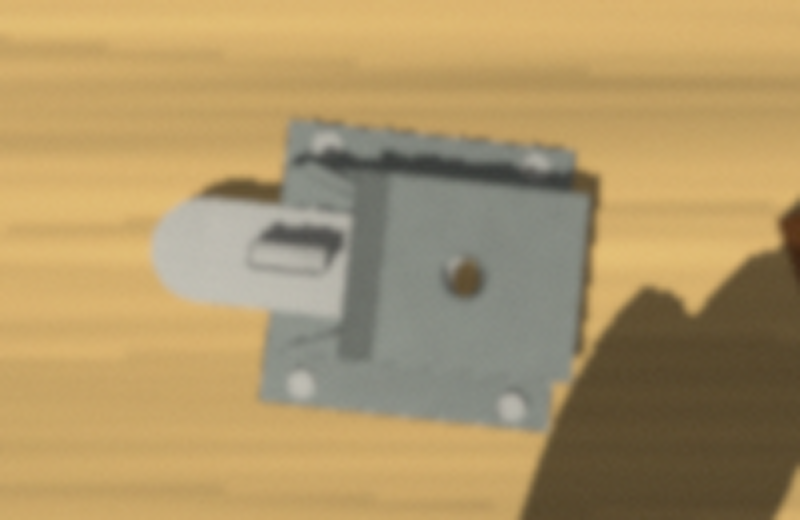

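The top view shows the bar fully in, with a bright crescent on the left of the hole at (463,277), which is the expected 5 mm offset. The wrist view shows the drift's grip top at about (320,276) and its collar at (319,246).

```bash
python3 - <<'E'
from h import *
s=bot.state();f=bot.grab_frame("wrist")
print(wray(f,s,320,276,.143),wray(f,s,319.5,245,.083))
f=bot.grab_frame("top")
print(ray(f,260+463.5/4-.5,200+277.5/4-.5,.0685))
E
```

```text
[ 0.53470201 -0.35075245  0.143     ] [ 0.53489406 -0.35079256  0.083     ]
[ 0.52711265 -0.14336293  0.0685    ]
```

Call:
jog_arm(motion=[[[-0.35,0.3,2],0,50],[[-0.35,0.3,5],0,50],[[-0.35,0.3,7.5],0,50],[[-0.35,0.3,7.9],0,50],[[-0.35,0.3,7.9],0,50],[[-0.35,0.3,7.9],0,50]])

```text
time_s: 14.25
eef_pos: [0.5341, -0.3523, 0.1026]
orientation: [0.744, 0.668, 0.0, 0.001]
contact_force: [0.2, 0.4, 0.0]
finger_gap: 0.044
```

Call:
jog_arm(motion=[[[0,0,0],0,0],[[0,0,0],0,0],[[0,0,0],0,0],[[0,0,0],0,0],[[0,0,0],0,0]], grip_force=40)

```text
time_s: 14.88
eef_pos: [0.5335, -0.3519, 0.102]
orientation: [0.744, 0.668, 0.0, 0.0]
contact_force: [0.1, 0.9, 2.9]
finger_gap: 0.0187
```

Call:
jog_arm(motion=[[[0,0,-2],0,0],[[0,0,-5],0,0],[[0,0,-9],0,0],[[0,0,-9],0,0],[[0,0,-9],0,0],[[0,0,-9],0,0]])

```text
time_s: 15.62
eef_pos: [0.5328, -0.3511, 0.1903]
orientation: [0.744, 0.668, -0.0, -0.001]
contact_force: [-0.1, -0.5, -2.5]
finger_gap: 0.0189
```

```bash
python3 - <<'E'
from h import *
s=bot.state();print(s["eef_pos"],s["contact_force"])
go([*(KH+[-.0005,0]),.185],-6.2)
for n in("scene","top","wrist"):
    f=bot.grab_frame(n);im=f["color"][:,:,::-1]
    if n=="scene": im=cv2.resize(im[150:280,60:260],None,fx=4,fy=4,interpolation=2)
    if n=="top": im=cv2.resize(im[200:330,400:600],None,fx=4,fy=4,interpolation=2)
    cv2.imwrite(f"pics/{n}7.png",im)
E
```

```text
[ 0.53277443 -0.35106598  0.1903288 ] [-0.1492376  -0.46107477 -2.54323626]
shift cm [20.61 -2.76  0.56] turn 0.02 yaw now -6.18 t 15.62
```

View pics/scene7.png

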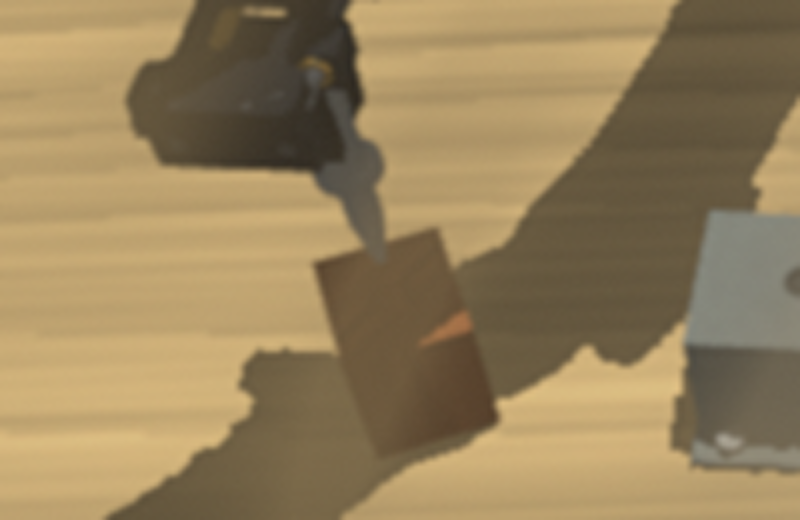

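View pics/wrist7.png

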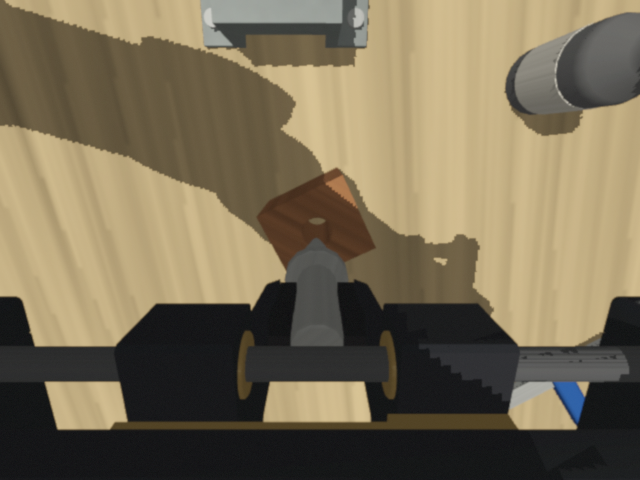

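```bash
python3 - <<'E'
from h import *
s=bot.state();f=bot.grab_frame("wrist");g=bot.grab_frame("scene");R=Ro.from_quat(s["orientation"]).as_matrix();e=s["eef_pos"]
S=lambda u,v:(60+(u+.5)/4-.5,150+(v+.5)/4-.5)
tl=lambda X:(R.T@(X-e)*1e3).round(1)
print("tip wrist",tl(wray(f,s,315.5,241,e[2]-.089)))
for uv in((379,260),): print("tip scene",tl(ray(g,*S(*uv),e[2]-.089)))
print("collar wrist mid-height",tl(wray(f,s,316.5,266,e[2]-.023)))
print("collar scene",tl(ray(g,*S(350,168),e[2]-.023)))
cv2.imwrite("pics/w7c.png",cv2.resize(f["color"][200:360,240:400,::-1],None,fx=4,fy=4,interpolation=2))
E
```

```text
tip wrist [ 2.2  0.9 89. ]
tip scene [ 2.3  1.  89. ]
collar wrist mid-height [ 8.4  1.7 23. ]
collar scene [ 4.2  1.7 23. ]
```

View pics/w7c.png

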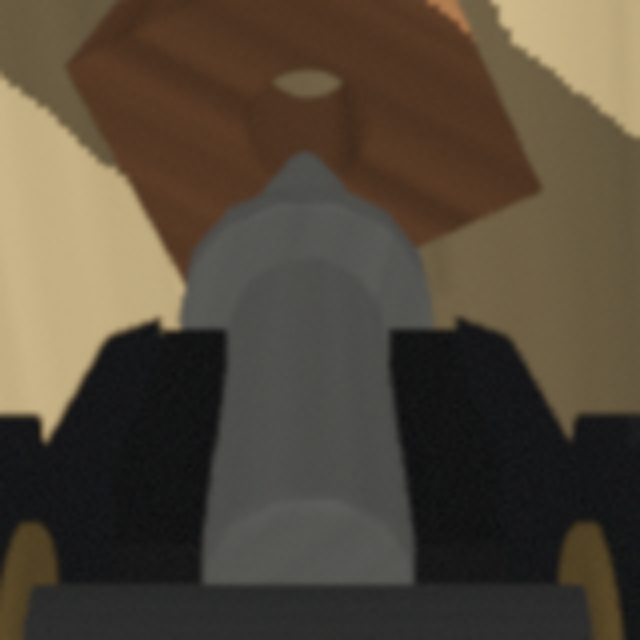

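```bash
python3 - <<'E'
from h import *
go([.5263,-.1454,.175],-6.2)
E
```

```text
shift cm [20.43 -2.91  1.62] turn 0.02 yaw now -6.18 t 15.88
```

Call:
jog_arm(motion=[[[2,-0.3,0],0,0],[[6,-0.9,0.3],0,0],[[10,-1.4,0.6],0,0],[[14,-2,0.9],0,0],[[18,-2.6,1.2],0,0],[[20,-2.9,1.4],0,0],[[20.4,-2.9,1.6],0,0],[[20.4,-2.9,1.6],0,0],[[20.4,-2.9,1.6],0,0],[[20.4,-2.9,1.6],0,0]])

```text
time_s: 17.12
eef_pos: [0.5266, -0.1471, 0.1758]
orientation: [0.745, 0.667, -0.0, 0.0]
contact_force: [0.2, -0.3, -2.9]
finger_gap: 0.0191
```

```bash
python3 - <<'E'
from h import *
s=bot.state();print(s["eef_pos"],s["contact_force"])
go([.5263,-.1454,.175],-6.2)
f=bot.grab_frame("scene");cv2.imwrite("pics/s8.png",cv2.resize(f["color"][150:280,190:350,::-1],None,fx=5,fy=4.6,interpolation=2))
f=bot.grab_frame("wrist");cv2.imwrite("pics/w8.png",cv2.resize(f["color"][150:360,220:420,::-1],None,fx=2.8,fy=2.8,interpolation=2))
E
```

```text
[ 0.52663478 -0.14709099  0.17583445] [ 0.23619556 -0.31458464 -2.93560164]
shift cm [ 0.16 -0.05  0.08] turn -0.08 yaw now -6.28 t 17.12
```

View pics/s8.png

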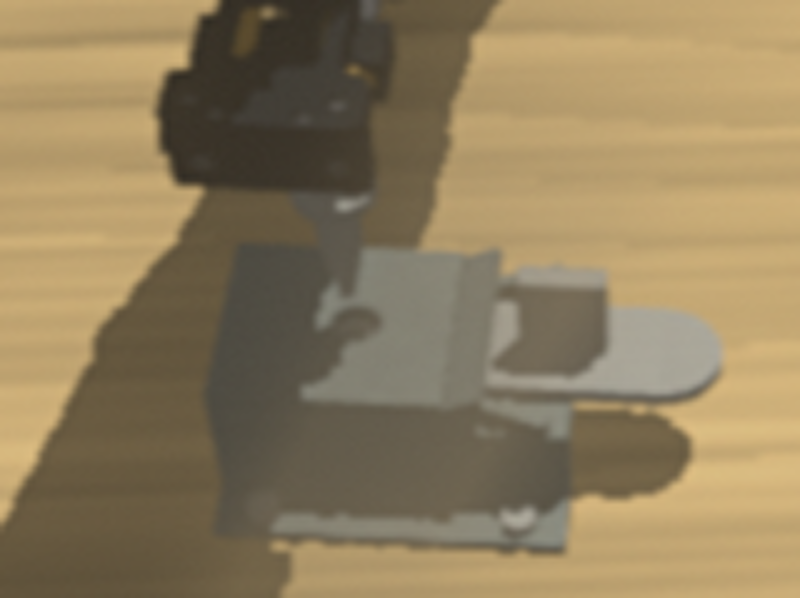

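View pics/w8.png

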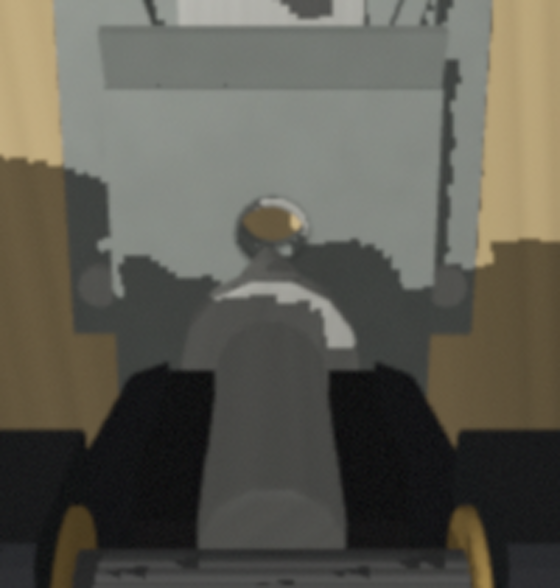

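The scene view shows the tip at (347,293) above and beside the hole at (357,323). The wrist view shows the tip at (266,250) and the hole at (273,229). I'll turn these into offsets at their own heights.

```bash
python3 - <<'E'
from h import *
s=bot.state();f=bot.grab_frame("wrist");g=bot.grab_frame("scene");R=Ro.from_quat(s["orientation"]).as_matrix();e=s["eef_pos"]
S=lambda u,v:(190+(u+.5)/5-.5,150+(v+.5)/4.6-.5)
W=lambda u,v:(220+(u+.5)/2.8-.5,150+(v+.5)/2.8-.5)
tl=lambda X:(R.T@(X-e)*1e3).round(1)
for n,t,h in(("wrist",wray(f,s,*W(266,250),e[2]-.089),wray(f,s,*W(273,229),.0685)),("scene",ray(g,*S(347,294),e[2]-.089),ray(g,*S(357,323),.0685))):
    print(n,"tip",tl(t),"hole",tl(h),h.round(4),"diff",(tl(h)-tl(t)))
print("top hole",tl(np.array([.5271,-.1434,.0685])))
E
```

```text
wrist tip [ 3.8  0.3 89. ] hole [  4.4   2.1 107.3] [ 0.5292 -0.1425  0.0685] diff [ 0.6  1.8 18.3]
scene tip [ 1.4  0.8 89. ] hole [  4.1   1.5 107.3] [ 0.5286 -0.1428  0.0685] diff [ 2.7  0.7 18.3]
top hole [3.300e+00 1.000e-01 1.073e+02]
```

Call:
jog_arm(motion=[[[0.16,0.1,0.5],0,0],[[0.16,0.1,1.2],0,0],[[0.16,0.1,1.8],0,0],[[0.16,0.1,2.3],0,0],[[0.16,0.1,2.6],0,0],[[0.16,0.1,2.6],0,0]])

```text
time_s: 18.08
eef_pos: [0.5277, -0.1444, 0.1495]
orientation: [0.744, 0.668, -0.0, -0.0]
contact_force: [-0.7, 0.0, -2.4]
finger_gap: 0.0188
```

```bash
python3 - <<'E'
from h import *
s=bot.state();print(s["eef_pos"],s["contact_force"],s["moment"])
f=bot.grab_frame("scene");cv2.imwrite("pics/s9.png",cv2.resize(f["color"][150:280,190:350,::-1],None,fx=5,fy=4.6,interpolation=2))
f=bot.grab_frame("wrist");cv2.imwrite("pics/w9.png",cv2.resize(f["color"][150:360,220:420,::-1],None,fx=2.8,fy=2.8,interpolation=2))
E
```

```text
[ 0.52770864 -0.14440092  0.14950711] [-0.65985818  0.00897987 -2.36840046] [-0.1337206   0.05688071  0.06728419]
```

View pics/s9.png

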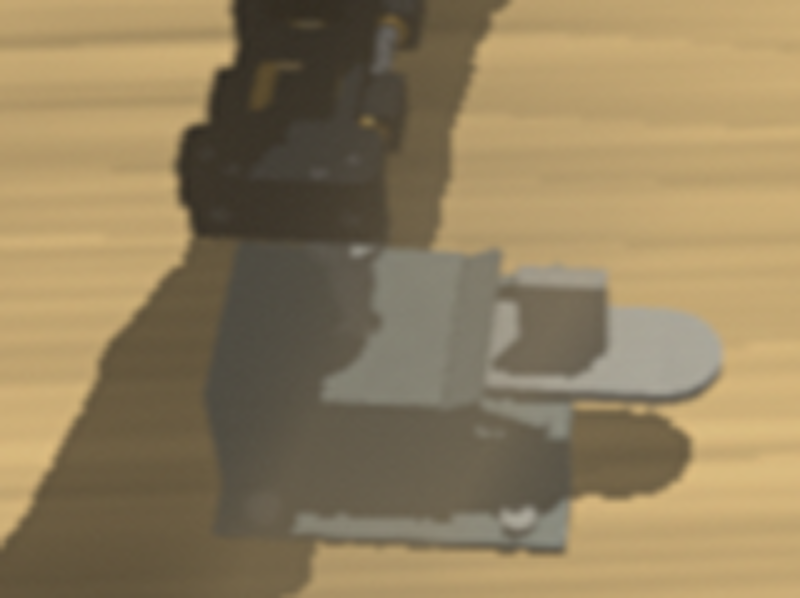

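View pics/w9.png

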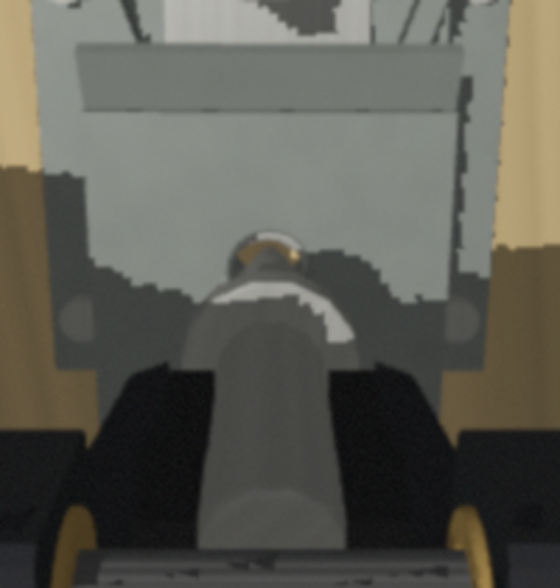

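The tip is inside the hole with no contact force. I'll keep going down in small steps and watch the force.

Call:
jog_arm(motion=[[[0,0,0.4],0,0],[[0,0,0.8],0,0],[[0,0,1.2],0,0],[[0,0,1.2],0,0]])

```text
time_s: 18.68
eef_pos: [0.5276, -0.1447, 0.1374]
orientation: [0.744, 0.668, -0.0, -0.0]
contact_force: [-0.2, -0.3, -2.8]
finger_gap: 0.0191
```

Call:
jog_arm(motion=[[[0,0,0.4],0,0],[[0,0,0.8],0,0],[[0,0,0.8],0,0]])

```text
time_s: 19.05
eef_pos: [0.5276, -0.1445, 0.1293]
orientation: [0.744, 0.668, -0.0, -0.0]
contact_force: [-0.9, -1.6, -2.6]
finger_gap: 0.0188
```

Call:
jog_arm(motion=[[[0,0,0.2],0,0],[[0,0,0.4],0,0],[[0,0,0.4],0,0]])

```text
time_s: 19.42
eef_pos: [0.5278, -0.1443, 0.1256]
orientation: [0.744, 0.668, 0.0, -0.0]
contact_force: [0.1, -0.8, -2.6]
finger_gap: 0.0187
```

Call:
jog_arm(motion=[[[0,0,0.2],0,0],[[0,0,0.4],0,0],[[0,0,0.4],0,0]])

```text
time_s: 19.8
eef_pos: [0.5278, -0.1443, 0.1215]
orientation: [0.744, 0.668, -0.0, -0.0]
contact_force: [-0.2, -2.3, -2.5]
finger_gap: 0.0186
```

Call:
jog_arm(motion=[[[0,0,0.2],0,0],[[0,0,0.4],0,0],[[0,0,0.6],0,0],[[0,0,0.6],0,0]])

```text
time_s: 20.3
eef_pos: [0.5278, -0.1442, 0.1155]
orientation: [0.744, 0.668, -0.0, -0.0]
contact_force: [-0.7, -2.7, -2.5]
finger_gap: 0.0193
```

Call:
jog_arm(motion=[[[0,0,0.2],0,0],[[0,0,0.4],0,0],[[0,0,0.6],0,0],[[0,0,0.6],0,0]])

```text
time_s: 20.8
eef_pos: [0.5277, -0.1442, 0.1095]
orientation: [0.744, 0.668, -0.0, -0.0]
contact_force: [-0.7, -1.4, -2.0]
finger_gap: 0.019
```

Call:
jog_arm(motion=[[[0,0,0.3],0,0],[[0,0,0.6],0,0],[[0,0,0.9],0,0],[[0,0,1.1],0,0],[[0,0,1.1],0,0]])

```text
time_s: 21.42
eef_pos: [0.5277, -0.1443, 0.0985]
orientation: [0.744, 0.668, -0.0, -0.0]
contact_force: [-0.2, -1.9, -2.2]
finger_gap: 0.0188
```

Call:
jog_arm(motion=[[[0,0,0.15],0,0],[[0,0,0.25],0,0],[[0,0,0.35],0,0],[[0,0,0.35],0,0]])

```text
time_s: 21.92
eef_pos: [0.5279, -0.1445, 0.0955]
orientation: [0.744, 0.668, 0.0, 0.0]
contact_force: [-0.9, -1.1, 2.0]
finger_gap: 0.0187
```

The upward force has risen at TCP z = 0.0955 m, the predicted seating height. A small extra press, then release and retreat.

Call:
jog_arm(motion=[[[0,0,0.1],0,0],[[0,0,0.1],0,0]])

```text
time_s: 22.18
eef_pos: [0.528, -0.1447, 0.0953]
orientation: [0.744, 0.668, 0.0, 0.0]
contact_force: [-4.6, -1.2, 12.9]
finger_gap: 0.0191
```

Call:
jog_arm(motion=[[[0,0,0.05],0,45],[[0,0,0.05],0,45],[[0,0,0.05],0,45],[[0,0,0.05],0,45],[[0,0,-2],0,45],[[0,0,-6],0,45],[[0,0,-12],0,45],[[0,0,-15],0,45]])

```text
time_s: 23.18
eef_pos: [0.5288, -0.1448, 0.2472]
orientation: [0.744, 0.668, 0.001, 0.001]
contact_force: [0.9, 1.1, 0.3]
finger_gap: 0.0395
```

Call:
jog_arm(motion=[[[-6,0,0],0,45],[[-12,0,0],0,45],[[-18,0,0],0,45],[[-23,0,0],0,45],[[-25,0,0],0,45],[[-25,0,0],0,45],[[-25,0,0],0,45]])

```text
time_s: 24.05
eef_pos: [0.502, -0.3905, 0.2439]
orientation: [0.743, 0.669, 0.001, -0.001]
contact_force: [0.6, 1.3, 0.0]
finger_gap: 0.0397
```

```bash
python3 - <<'E'
from h import *
s=bot.state();print(s["eef_pos"],s["contact_force"],s["time_s"])
f=bot.grab_frame("top");g=bot.grab_frame("scene")
cv2.imwrite("pics/t10.png",cv2.resize(f["color"][210:320,280:440,::-1],None,fx=5,fy=5,interpolation=2))
cv2.imwrite("pics/s10.png",cv2.resize(g["color"][150:270,200:360,::-1],None,fx=5,fy=5,interpolation=2))
cv2.imwrite("pics/t10f.png",f["color"][:,:,::-1])
E
```

```text
[ 0.50196374 -0.39053924  0.24389488] [0.60039754 1.31945559 0.02454053] 24.05
```

View pics/t10.png

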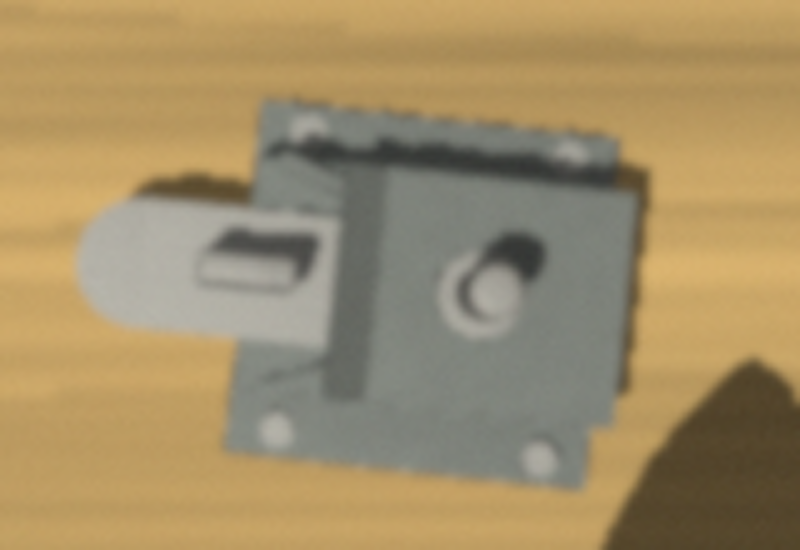

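View pics/s10.png

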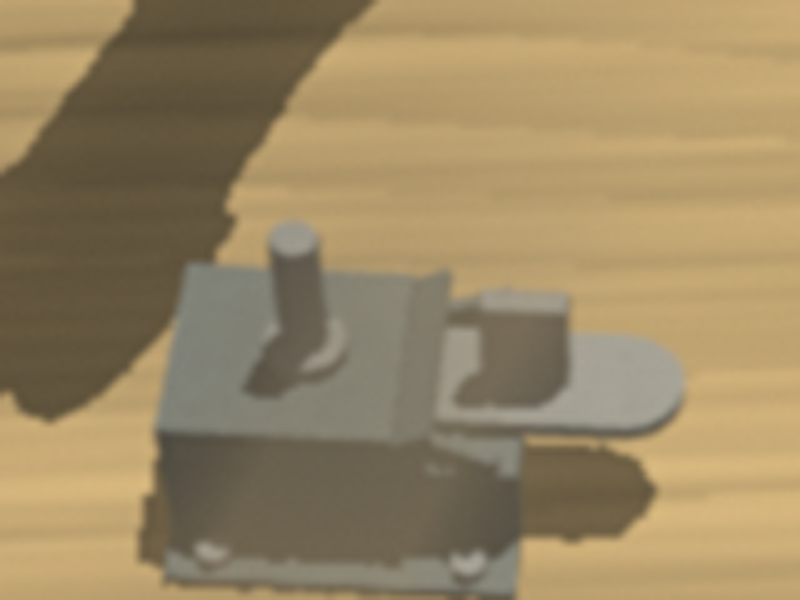

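View pics/t10f.png

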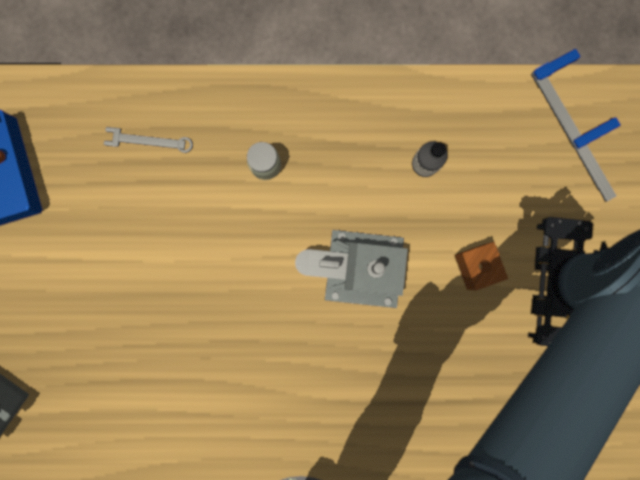

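The drift stands in the hole: in the top view its collar is at about (481,295) and its grip top at (495,290). The bystanders are where they were. One numeric check before handing in.

```bash
python3 - <<'E'
from h import *
f=bot.grab_frame("top");g=bot.grab_frame("scene")
T=lambda u,v:(280+(u+.5)/5-.5,210+(v+.5)/5-.5)
S=lambda u,v:(200+(u+.5)/5-.5,150+(v+.5)/5-.5)
a=ray(f,*T(481,296),.0765);b=ray(f,*T(495,290),.1365)
print("top: collar",a.round(4),"grip top",b.round(4),"hole .5272 -.1433; tilt",((b-a)[:2]/.06).round(3))
X=tri(f,T(495,290),g,S(294,239));print("grip top tri (z~.1365 if seated)",X.round(4))
e=ray(f,*T(77,264),.058);print("bar round end bracket x (expect -150 aligned, was stop: ) ",((e[:2]-np.array([.5272,-.1433]))@u(KYAW)*1e3).round(1))
# before: t6 picture round end at (152,250)
f0=f; e0=ray(f,260+152.5/4-.5,200+250.5/4-.5,.058);print("before",((e0[:2]-np.array([.5272,-.1433]))@u(KYAW)*1e3).round(1))
E
```

```text
top: collar [ 0.5271 -0.1434  0.0765] grip top [ 0.5281 -0.1428  0.1365] hole .5272 -.1433; tilt [0.016 0.011]
grip top tri (z~.1365 if seated) [ 0.5281 -0.1428  0.1344]
bar round end bracket x (expect -150 aligned, was stop: )  -153.4
before -148.4
```

```bash
python3 -c "
from workcell import bot
print(bot.sign_off())"
```

```text
the job is handed in; nothing more can be done
None
```

The drawbar is in the slot and the drift is down through the holes with its collar on the bracket. I handed the job in at about 24 s; sign-off reports no verdict.

**Bar:** I slid it in until it met the stop, which showed as 5–8 N after 111 mm of travel, as predicted. I then let it rest on the slot floor.

**Drift:** I pushed it down until the collar touched at the expected height, with at most 13 N at the wrist. I then let go and moved the arm well clear.

**Last checks:**
- **Position:** in the top view the collar is within about 0.2 mm of the bracket hole.
- **Tilt:** about 0.02 rad measured, against a limit of 0.06.
- **Holes drawn into line:** the bar moved back about 5 mm, which matches the offset it had at the stop.
- **Bystanders:** by eye, the jar, bottle and wrench have not moved.

**Disagreements:**
- The cameras differed by about 2 mm on the bracket hole and the drift. The wrist and scene views put both further out in x than the top view.
- Triangulated heights read about 2 mm low, including the final height of the grip top (134.4 mm against 136.5 mm expected). The drift's grip top read about 2 mm low in its stand as well, so I put this down to calibration. The contact force and TCP height agree that the collar is seated.
- The wrist camera put the lug about 5 mm further back than the top camera did, so I gripped in between. The grip held.

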